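# Load a T-slot clamping rail with three long clamp bolts

## Robot

A 6-joint arm with a two-finger parallel gripper is mounted at the origin on a cart in front of the work surface, level with it; the furniture and walls round the work are solid. World frame = base frame: x ahead of the robot, y to its left, z up, the work surface at z = 0. Lengths are in m, angles in rad, forces in N, time in s.
With the tool pointing down it reaches from about 0.375 to 0.975 m from the base axis. Payload 3.8 kg.
Tool frame: the origin (TCP) lies midway between the tips of the shut fingers; the grasp point (between the pads) lies robot.grasp_offset behind it (robot.grasp_offset is the distance from the TCP to the grasp point, in m); z points along the fingers, y is the line along which they close (so a half turn about z gives the same grasp; the last joint's range is limited). The gripper opens to 88 mm and grips with 3 to 60 N. Pads are 18 mm wide; open, the fingers measure 123 mm over their backs; the gripper's body (75 mm by 187 mm) begins 45 mm behind the grasp point.
Start: joints at [1.276, 0.264, 1.604, -0, 1.274, -0.037], TCP at [0.172, 0.653, 0.239] pointing down, gripper open.
Joint ranges: [-2.63, 2.63], [-0.94, 2.18], [0.31, 2.57], [-1.31, 4.45], [0, 2.66], [-2.55, 2.55]. Speed limits (rad/s): [2.57, 2.57, 3.14, 3.14, 3.14, 3.14].

## Interface

Orientations are given as a rotation vector (axis times angle).
In Python, from station import robot, camera, order gives the robot as it stands. The module is installed in compiled form; this text tells all that it offers.
- The arm moves only by the shell command python3 -m creep 'ROWS' [FORCE]. ROWS is JSON, a list of rows, each an object of numbers: "fingers": the opening, from -1 (shut) to 1 (fully open); "x", "y", "z": the shift along the tool's x, y, z in m; "twist": the turn about the tool's z in degrees. A call has 1 to 8 rows; each row is the pose to reach, as a shift and turn from the pose commanded when the call began, along the tool's axes at that moment; what a row does not reach only later rows make up. A row lasts 1/10 s, in which the tool goes at most 50 mm and 8.59 degrees, less where a joint would pass 70% of its speed; a pose out of reach is approached as far as the arm can. A call with a gripper value outside its range is refused whole. The fingers move at their own pace and stop on an object; FORCE is the grip in N (left out, the last holds). Time passes only in rows, so rows that repeat a pose let the fingers close. It gives the time, the measured TCP pose, the force, the opening and the grip force at its end, in the units of the state.
- robot.get_obs(): the state, without advancing time (a new reading comes with each control period).
- camera(name): name is "scene" or "top" or "wrist"; returns a dict with "frame" (400x640x3 uint8, blue, green, red), "vfov" (degrees; the focal length in pixels is half the picture's height over the tangent of half this angle, whatever the lens; pixels are square), "cx", "cy" (the principal point, pixels), "k1" (the pictures are not rectified: a ray, as slopes to the right and down, at radius r is drawn at 1 + k1 r^2 times it, then the intrinsics apply), "rvec" (rotation vector, rad) and "tvec" (3), from world to camera coordinates, as OpenCV has them; the wrist camera has in their place "hand_eye" (4x4, takes a point from camera to tool coordinates, whose origin is the TCP and whose axes are the flange's). Camera axes: x right, y down, z forward; pixel columns grow to the right and rows downward; lengths in m; the calibration is good to about 2 mm. A picture is of the moment at which its call begins: read the wrist's pose just before it. There is no depth.
- order.hand_in(): hands the job in; it is judged then, once.
The state is a dict: "time": time; "joint_positions": joint angles; "qvel": joint speeds; "effort": joint torques, N m; "tool_pos": TCP position; "tcp_rot": TCP orientation; "ft_force": force on the tool from outside, world axes, zero at the start; "wrist_torque": the same for the moment, N m; "opening": finger opening in m; "grip_force": force on a finger pad.
Only numpy, scipy, OpenCV 4.12 (cv2) and the standard library are available. Lean on these libraries where they do the work, as an engineer would, in place of code of your own. Each camera call takes 0.05 s, during which the arm holds its last target. There are 200 camera calls.

## Task

The next wheel is held down with three long clamp bolts and the clamping rail has only one in it: take long bolts from the bench and slide them in upright at the rail's open end until the rail carries exactly three long ones, each with its square head wholly under the lips of the slot. Leave the spare long bolt and the short bolt standing where they are, and do not shift the strap clamps, the spanner or the goggles.

Things in the scene. Friction and masses are not known exactly. Their poses are not given: they have to be found in the camera images.
- clamp_rail: Grey steel T-slot clamping rail fixed to the bench, 300 x 70 mm, 29 mm high (end plate 34). Origin: centre of its underside on the bench; x runs along the slot from the open end (-150 mm) to the closed end (+150 mm), z up. Four lugs, 17 mm high, reach 59 mm to either side at x = -50 and 110 mm. The slot floor is 5 mm above the bench all along.
- rail_ledge (a point): Middle of the open loading ledge at the rail's open end, on the slot floor (rail x = -115, z = 5 mm). Ledge: x = -150 to -80 mm, nothing above it, between two cheeks 15 mm high over the floor that narrow from 54 to 39 mm apart toward the mouth. Axes as the rail.
- rail_mouth (a point): Where the covered slot begins: slot floor, middle line (rail x = -80, y = 0, z = 5 mm). From here to the stop plate at x = +140 mm the chamber is 39 mm wide and 15 mm high; above it two lips 9 mm thick (top 29 mm above the bench) leave a gap 23 mm wide along the middle. A head enters only here, sliding along +x. Axes as the rail.
- long_bolt_a: Long clamp bolt, steel, 100 mm tall, 0.2 kg, standing on its head on the bench; one of three alike there. Square head 34 x 34 x 10 mm at the bottom, stud 16 mm in diameter, washer 33 mm across at 67-70 mm height, round knurled nut 28 mm across at 70-92 mm (hold it there). Origin: centre of the head's underside; z up along the stud, x and y square to the head's sides.
- long_bolt_b: Long clamp bolt, steel, 100 mm tall, 0.2 kg, standing on its head on the bench; one of three alike there. Square head 34 x 34 x 10 mm at the bottom, stud 16 mm in diameter, washer 33 mm across at 67-70 mm height, round knurled nut 28 mm across at 70-92 mm (hold it there). Origin: centre of the head's underside; z up along the stud, x and y square to the head's sides.
- long_bolt_c: Long clamp bolt, steel, 100 mm tall, 0.2 kg, standing on its head on the bench; one of three alike there. Square head 34 x 34 x 10 mm at the bottom, stud 16 mm in diameter, washer 33 mm across at 67-70 mm height, round knurled nut 28 mm across at 70-92 mm (hold it there). Origin: centre of the head's underside; z up along the stud, x and y square to the head's sides.
- long_bolt_d: Long clamp bolt, steel, 100 mm tall, 0.2 kg, already in the covered slot, upright, its x axis along the rail, free to slide. Square head 34 x 34 x 10 mm at the bottom, stud 16 mm in diameter, washer 33 mm across at 67-70 mm height, round knurled nut 28 mm across at 70-92 mm (hold it there). Origin: centre of the head's underside; z up along the stud, x and y square to the head's sides.
- short_bolt: Short clamp bolt standing on its head on the bench: same head, stud and nut, but only 64 mm tall in all. Origin: centre of the head's underside. Not wanted in the rail.
- strap_1: Loose slotted steel strap clamp lying flat, 130 x 34 x 14 mm, long side along its x. Origin: centre of its underside. Bystander.
- strap_2: A second strap clamp like the first. Bystander.
- wrench: Loose open-ended spanner lying flat, 173 x 29 x 5 mm, long side along its y. Origin: centre of its underside. Bystander.
- gogg: Loose dark cup goggles, 128 x 167 x 38 mm. Origin: centre of the underside. Bystander.
There are look-alikes about, which are no part of the job. Leave any brown look-alike of the long_bolt_c alone.

How it is judged:
At the end, for the whole second after the job is handed in: Three long bolts (the first and two from the bench) at rest in the covered slot: upright to 0.15 rad, head within 7 mm of the slot floor, centre 14 mm or more past the mouth. The third bench long bolt and the short bolt stand upright within 30 mm of where they began (x of long_bolt_d in the frame of clamp_rail between -0.066 and 0.128 m and y of long_bolt_d in the frame of clamp_rail between -0.008 and 0.008 m and z of long_bolt_d in the frame of clamp_rail below 0.012 m and angle between each of long_bolt_d, short_bolt's own z axis and vertical below 0.15 rad and linear speed of long_bolt_d below 0.02 m/s and distance of short_bolt from where it was at the start of the episode below 0.03 m and ((x of long_bolt_b in the frame of clamp_rail between -0.066 and 0.128 m and y of long_bolt_b in the frame of clamp_rail between -0.008 and 0.008 m and z of each of long_bolt_b, long_bolt_c in the frame of clamp_rail below 0.012 m and angle between each of long_bolt_b, long_bolt_c, long_bolt_a's own z axis and vertical below 0.15 rad and linear speed of each of long_bolt_b, long_bolt_c below 0.02 m/s and x of long_bolt_c in the frame of clamp_rail between -0.066 and 0.128 m and y of long_bolt_c in the frame of clamp_rail between -0.008 and 0.008 m and distance of long_bolt_a from where it was at the start of the episode below 0.03 m) or (x of long_bolt_a in the frame of clamp_rail between -0.066 and 0.128 m and y of long_bolt_a in the frame of clamp_rail between -0.008 and 0.008 m and z of each of long_bolt_a, long_bolt_c in the frame of clamp_rail below 0.012 m and angle between each of long_bolt_a, long_bolt_c, long_bolt_b's own z axis and vertical below 0.15 rad and linear speed of each of long_bolt_a, long_bolt_c below 0.02 m/s and x of long_bolt_c in the frame of clamp_rail between -0.066 and 0.128 m and y of long_bolt_c in the frame of clamp_rail between -0.008 and 0.008 m and distance of long_bolt_b from where it was at the start of the episode below 0.03 m) or (x of long_bolt_a in the frame of clamp_rail between -0.066 and 0.128 m and y of long_bolt_a in the frame of clamp_rail between -0.008 and 0.008 m and z of each of long_bolt_a, long_bolt_b in the frame of clamp_rail below 0.012 m and angle between each of long_bolt_a, long_bolt_b, long_bolt_c's own z axis and vertical below 0.15 rad and linear speed of each of long_bolt_a, long_bolt_b below 0.02 m/s and x of long_bolt_b in the frame of clamp_rail between -0.066 and 0.128 m and y of long_bolt_b in the frame of clamp_rail between -0.008 and 0.008 m and distance of long_bolt_c from where it was at the start of the episode below 0.03 m))); the robot touches nothing.
It fails at once if a spanner is shifted by more than 40 mm (distance of wrench from where it was at the start of the episode above 0.04 m).
It fails at once if a goggles is shifted by more than 40 mm (distance of gogg from where it was at the start of the episode above 0.04 m).
It fails at once if a strap clamp is shifted by more than 40 mm (distance of strap_1 from where it was at the start of the episode above 0.04 m).
It fails at once if a strap clamp is shifted by more than 40 mm (distance of strap_2 from where it was at the start of the episode above 0.04 m).
It also fails if it takes over 58 s, if anything falls off the work surface, if the arm or the gripper's body presses on something with over 40 N, if the wrist force passes 120 N, or if a joint passes its speed limit or range.

## Working session

There is one attempt and no reset: what is moved stays moved. The work goes in short steps, Python scripts to look and compute and a shell command to move; the robot and the scene stay as the last step left them, time stands still between calls to the robot, and variables do not carry over. Pictures are saved under pics/ and viewed, at most 11 in all, crops included, and the job is handed in when it is done.

```bash
mkdir -p pics; cat > h.py <<'E'
import numpy as np, cv2
from scipy.spatial.transform import Rotation as R
from station import robot, camera, order
def grab(name):
    o=robot.get_obs(); c=camera(name); f=200/np.tan(np.radians(c['vfov'])/2)
    K=np.array([[f,0,c['cx']],[0,f,c['cy']],[0,0,1.]])
    if 'hand_eye' in c:
        T=np.eye(4);T[:3,:3]=R.from_rotvec(o['tcp_rot']).as_matrix();T[:3,3]=o['tool_pos']
        M=T@np.array(c['hand_eye']); Rw=M[:3,:3].T; t=-Rw@M[:3,3]
    else:
        Rw=R.from_rotvec(c['rvec']).as_matrix(); t=np.array(c['tvec'])
    return dict(im=c['frame'],K=K,d=np.array([c['k1'],0,0,0.]),R=Rw,t=t,c=-Rw.T@t)
def ray(g,uv):
    n=cv2.undistortPoints(np.array(uv,float).reshape(-1,1,2),g['K'],g['d'])[:,0]
    return np.c_[n,np.ones(len(n))]@g['R']
def onz(g,uv,z):
    r=ray(g,uv); return g['c']+r*((z-g['c'][2])/r[:,2])[:,None]
def proj(g,P):
    return cv2.projectPoints(np.array(P,float).reshape(-1,1,3),cv2.Rodrigues(g['R'])[0],g['t'],g['K'],g['d'])[0][:,0]
def tri(g1,p1,g2,p2):
    a=ray(g1,[p1])[0];b=ray(g2,[p2])[0]
    s=np.linalg.lstsq(np.c_[a,-b],g2['c']-g1['c'],rcond=None)[0]
    A=g1['c']+a*s[0];B=g2['c']+b*s[1]; return (A+B)/2,np.linalg.norm(A-B)
E
python3 - <<'E'
from h import *
import pickle
for n in ['scene','top','wrist']:
    g=grab(n);pickle.dump(g,open(n+'.pkl','wb'));cv2.imwrite(f'pics/{n}0.png',g['im']);print(n,g['c'],g['K'][0,0])
o=robot.get_obs();print(o,robot.grasp_offset)
E
```

```text
scene [ 0.05884397 -0.73552631  0.57932326] 365.647143264957
top [0.27475352 0.08178129 1.17490409] 487.8651623601282
wrist [0.10362439 0.67066949 0.38440332] 315.8057763881337
{'time': 0.15, 'joint_positions': array([ 1.27609525e+00,  2.64562997e-01,  1.60506964e+00, -1.99636082e-05,
        1.27371775e+00, -3.68887689e-02]), 'qvel': array([ 1.04404054e-04, -1.15518165e-03, -4.17883934e-03,  8.36838844e-05,
       -5.75385620e-04,  5.54517682e-04]), 'effort': array([ 9.47268359e-05, -5.02847993e+01, -3.57468438e+01,  7.28830579e-02,
        2.50022777e-02, -8.93851734e-05]), 'tool_pos': array([0.17193893, 0.65215177, 0.23768051]), 'tcp_rot': array([-4.03805847e-01, -3.11525817e+00,  2.72789071e-03]), 'ft_force': array([-0.34575464,  0.09178037,  0.0738856 ]), 'wrist_torque': array([-0.03236872, -0.01425848, -0.00317486]), 'grip_force': 0.0, 'opening': 0.0880449809528651} 0.0187
```

View pics/scene0.png

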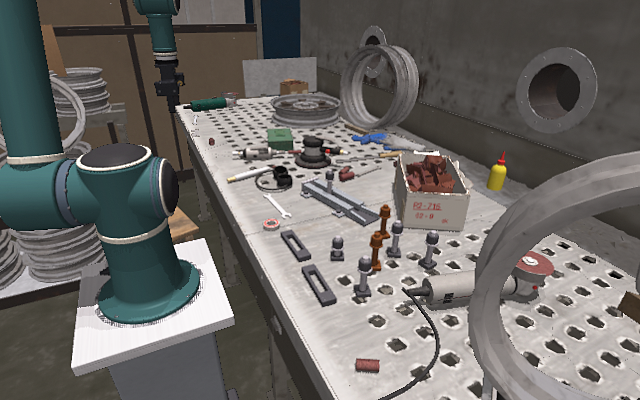

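View pics/top0.png

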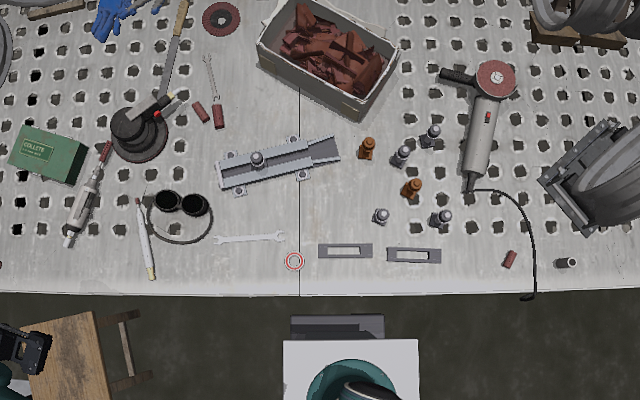

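The top view (bench x is up, y is left) shows:
- The rail is at (277,163) with its open end at about (338,148). Bolt d is at (257,158).
- The grey tall bolts are at (401,155), (431,135) and (442,217). The short bolt is at (381,215).
- The brown look-alikes at (367,148) and (412,188) are not wanted.
- The straps are at (345,250) and (413,255).

I'll confirm these in enlarged crops.

```bash
python3 - <<'E'
from h import *
import pickle
t=pickle.load(open('top.pkl','rb'));s=pickle.load(open('scene.pkl','rb'))
cv2.imwrite('pics/topc.png',cv2.resize(t['im'][115:265,205:465],None,fx=3,fy=3,interpolation=cv2.INTER_CUBIC))
cv2.imwrite('pics/scenec.png',cv2.resize(s['im'][160:310,270:470],None,fx=4,fy=4,interpolation=cv2.INTER_CUBIC))
E
```

```text
(no output)
```

View pics/topc.png

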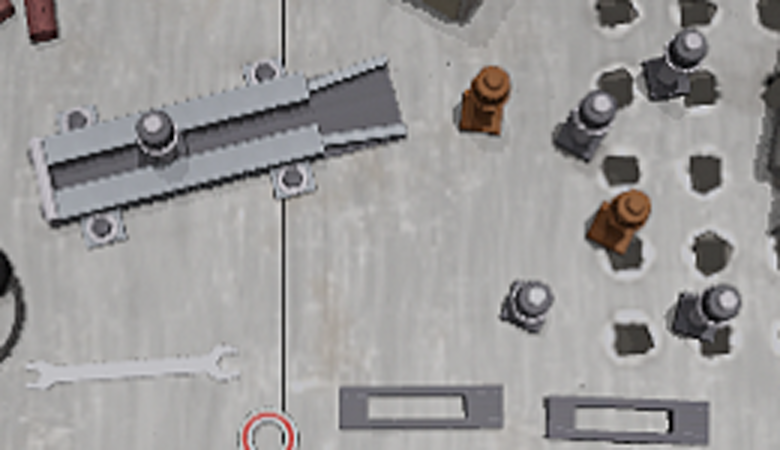

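View pics/scenec.png

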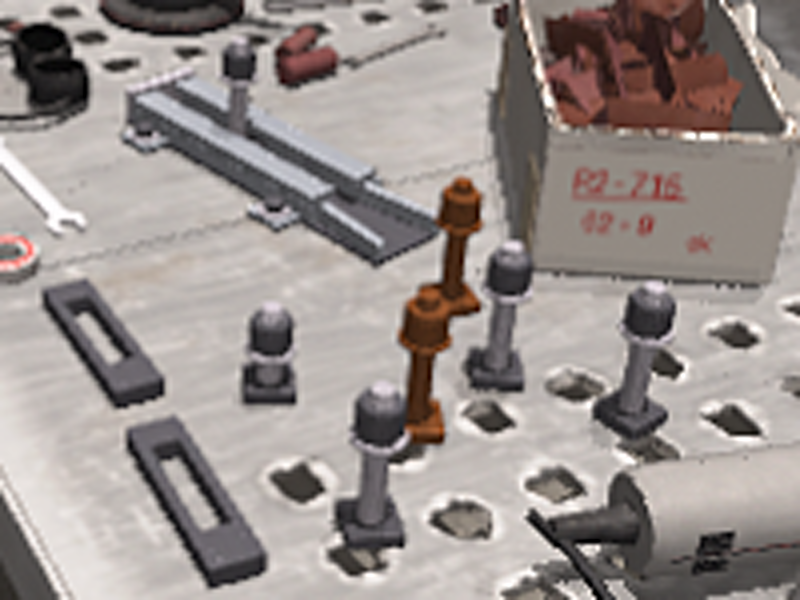

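The crops confirm four candidates. The tall grey bolts are P1 (447,215), P2 (405,149) and P3 (435,130), and the stubby grey one at (384,214) is the short bolt. The two brown ones are decoys. The rail mouth is at about top (310,152), opening to -y. I'll triangulate these and refine with the wrist camera.

```bash
python3 - <<'E'
from h import *
import pickle
np.set_printoptions(precision=4,suppress=True)
t=pickle.load(open('top.pkl','rb'));s=pickle.load(open('scene.pkl','rb'))
D=dict(P1=((726,300),(382,390)),P2=((600,103),(512,247)),P3=((690,45),(655,290)),d=((154,125),(240,46)),short=((537,297),(272,310)),br1=((493,75),(462,185)),br2=((633,203),(430,295)),lipfar=((307,78),(375,172)),lipnear=((323,147),(318,198)),ledgefar=((388,60),(437,225)),ledgenear=((405,131),(380,262)))
for k,(a,b) in D.items(): print(k,*tri(t,np.array(a)/3+[205,115],s,np.array(b)/4+[270,160]))
L=lambda p,z:onz(t,np.array(p)/3+[205,115],z)
print(L([(303,78),(312,100),(323,125),(323,148)],.029)); print('plate',L([(30,140),(38,137),(48,222),(57,218)],.034)); print('ledge floor end',L([(388,60),(405,131)],.02))
print('box/hull',L([(420,0),(460,20)],.1))
E
```

```text
P1 [ 0.4308 -0.2165  0.0978] 0.0006826783043146182
P2 [ 0.584  -0.1272  0.0978] 0.0002579296204563291
P3 [ 0.633  -0.2016  0.096 ] 0.0038635860981657993
d [0.5686 0.214  0.0989] 0.0010816441971890033
short [ 0.4398 -0.0788  0.0617] 0.0010853650840706723
br1 [ 0.6058 -0.0449  0.0955] 0.0028523526351196546
br2 [ 0.5063 -0.1495  0.097 ] 0.001846750580974641
lipfar [0.6279 0.0978 0.0277] 0.003743866604491288
lipnear [0.57   0.0853 0.0249] 0.0026382447473045126
ledgefar [0.6459 0.0317 0.0116] 0.0008879324611094094
ledgenear [0.5873 0.0181 0.0019] 0.0010768133062962176
[[0.6258 0.1018 0.029 ]
 [0.6071 0.0945 0.029 ]
 [0.586  0.0857 0.029 ]
 [0.5668 0.0858 0.029 ]]
plate [[0.5742 0.3227 0.034 ]
 [0.5766 0.3162 0.034 ]
 [0.5065 0.3059 0.034 ]
 [0.5097 0.2987 0.034 ]]
ledge floor end [[0.6436 0.0319 0.02  ]
 [0.583  0.0189 0.02  ]]
box/hull [[ 0.6666  0.0098  0.1   ]
 [ 0.6502 -0.0208  0.1   ]]
```

Heights check: tips are at 0.096–0.099 against a nominal 0.100, the short bolt is at 0.062, and rail length is 298 mm. Rail yaw is about 104°, with its mouth near (0.597, 0.092). Next I move the wrist camera over the bolts.

```bash
cat >> h.py <<'E'
def go(p,ang):
    "tool shift (mm) and twist (deg) to world TCP p with tool y at world angle ang (deg, mod 180)"
    o=robot.get_obs(); M=R.from_rotvec(o['tcp_rot']).as_matrix()
    a=np.degrees(np.arctan2(M[1,1],M[0,1])); tw=(a-ang+90)%180-90
    print('now',o['tool_pos'].round(4),'yang',a.round(1),'shift mm',(M.T@(np.array(p)-o['tool_pos'])*1000).round(1),'twist',round(tw,1))
E
python3 -m creep '[{"fingers":0.2,"x":-0.228,"y":-0.312},{"fingers":0.2,"x":-0.228,"y":-0.312},{"fingers":0.2,"x":-0.228,"y":-0.312},{"fingers":0.2,"x":-0.228,"y":-0.312},{"fingers":0.2,"x":-0.228,"y":-0.312},{"fingers":0.2,"x":-0.228,"y":-0.312},{"fingers":0.2,"x":-0.228,"y":-0.312},{"fingers":0.2,"x":-0.228,"y":-0.312}]'
python3 -m creep '[{"fingers":0.2,"x":-0.228,"y":-0.312},{"fingers":0.2,"x":-0.228,"y":-0.312},{"fingers":0.2,"x":-0.228,"y":-0.312},{"fingers":0.2,"x":-0.228,"y":-0.312},{"fingers":0.2,"x":-0.228,"y":-0.312},{"fingers":0.2,"x":-0.228,"y":-0.312},{"fingers":0.2,"x":-0.228,"y":-0.312},{"fingers":0.2,"x":-0.228,"y":-0.312}]'
python3 -c "
from h import *
go([.527,-.248,.25],14.1)"
```

```text
now [0.1719 0.6522 0.2377] yang 75.2 shift mm [-572.8 -779.9  -11. ] twist 61.1invalid input at $[0]: expected keys fingers, x, y, z, twist
invalid input at $[0]: expected keys fingers, x, y, z, twist
```

All keys are needed in each row.

```bash
python3 -m creep '[{"fingers":0.2,"x":-0.228,"y":-0.312,"z":0,"twist":0},{"fingers":0.2,"x":-0.228,"y":-0.312,"z":0,"twist":0},{"fingers":0.2,"x":-0.228,"y":-0.312,"z":0,"twist":0},{"fingers":0.2,"x":-0.228,"y":-0.312,"z":0,"twist":0},{"fingers":0.2,"x":-0.228,"y":-0.312,"z":0,"twist":0},{"fingers":0.2,"x":-0.228,"y":-0.312,"z":0,"twist":0},{"fingers":0.2,"x":-0.228,"y":-0.312,"z":0,"twist":0},{"fingers":0.2,"x":-0.228,"y":-0.312,"z":0,"twist":0}]'
python3 -m creep '[{"fingers":0.2,"x":-0.228,"y":-0.312,"z":0,"twist":0},{"fingers":0.2,"x":-0.228,"y":-0.312,"z":0,"twist":0},{"fingers":0.2,"x":-0.228,"y":-0.312,"z":0,"twist":0},{"fingers":0.2,"x":-0.228,"y":-0.312,"z":0,"twist":0},{"fingers":0.2,"x":-0.228,"y":-0.312,"z":0,"twist":0},{"fingers":0.2,"x":-0.228,"y":-0.312,"z":0,"twist":0},{"fingers":0.2,"x":-0.228,"y":-0.312,"z":0,"twist":0},{"fingers":0.2,"x":-0.228,"y":-0.312,"z":0,"twist":0}]'
python3 -c "
from h import *
go([.527,-.248,.25],14.1)"
```

```text
time: 0.95
tool_pos: [0.3132, 0.2902, 0.2385]
tcp_rot: [0.405, 3.115, -0.001]
ft_force: [-0.0, -0.0, 0.2]
opening: 0.0531
grip_force: 0.0
time: 1.75
tool_pos: [0.4543, -0.0698, 0.2387]
tcp_rot: [0.407, 3.115, -0.001]
ft_force: [1.3, 1.6, 0.4]
opening: 0.0527
grip_force: 0.0
now [ 0.4543 -0.0698  0.2387] yang 75.1 shift mm [-116.  -153.5  -11.2] twist 61.0
```

```bash
python3 -m creep '[{"fingers":0.2,"x":-0.116,"y":-0.154,"z":-0.011,"twist":61},{"fingers":0.2,"x":-0.116,"y":-0.154,"z":-0.011,"twist":61},{"fingers":0.2,"x":-0.116,"y":-0.154,"z":-0.011,"twist":61},{"fingers":0.2,"x":-0.116,"y":-0.154,"z":-0.011,"twist":61},{"fingers":0.2,"x":-0.116,"y":-0.154,"z":-0.011,"twist":61},{"fingers":0.2,"x":-0.116,"y":-0.154,"z":-0.011,"twist":61},{"fingers":0.2,"x":-0.116,"y":-0.154,"z":-0.011,"twist":61},{"fingers":0.2,"x":-0.116,"y":-0.154,"z":-0.011,"twist":61}]'
python3 - <<'E'
from h import *
import pickle
np.set_printoptions(precision=4,suppress=True)
g=grab('wrist');pickle.dump(g,open('w1.pkl','wb'))
im=cv2.resize(g['im'],None,fx=1.25,fy=1.25,interpolation=cv2.INTER_CUBIC);cv2.imwrite('pics/w1.png',im)
print(g['c'],proj(g,[[.431,-.2165,.098],[.584,-.127,.098],[.633,-.2016,.098]]))
E
```

```text
time: 2.55
tool_pos: [0.5266, -0.2455, 0.2492]
tcp_rot: [-1.93, -2.477, 0.0]
ft_force: [0.5, -0.1, 0.2]
opening: 0.0529
grip_force: 0.0
[ 0.5097 -0.1765  0.3961] [[227.1967 132.695 ]
 [415.3948  75.7018]
 [438.7719 169.9871]]
```

View pics/w1.png

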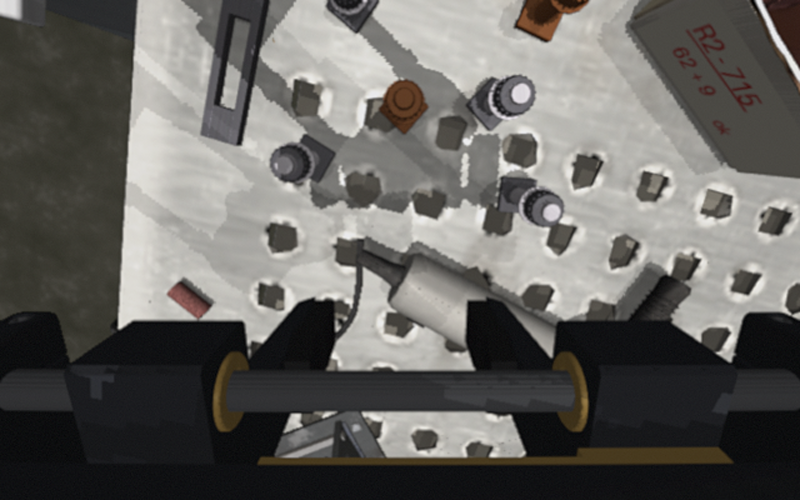

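The wrist view shows tips P1 (288,163), P2 (515,92) and P3 (545,209) in 1.25x pixels, within 2 mm of the triangulated points. Brown is at (403,100) and the short bolt at (350,5). For head yaw I take one enlarged crop.

```bash
python3 - <<'E'
from h import *
import pickle
g=pickle.load(open('w1.pkl','rb'))
out=[]
for (u,v) in [(215,102),(372,57),(395,138)]:
    out.append(cv2.resize(g['im'][v:v+50,u:u+53],None,fx=5,fy=5,interpolation=cv2.INTER_CUBIC))
out=cv2.hconcat(out);cv2.imwrite('pics/heads.png',cv2.convertScaleAbs(out,alpha=1.5))
E
```

```text
(no output)
```

View pics/heads.png

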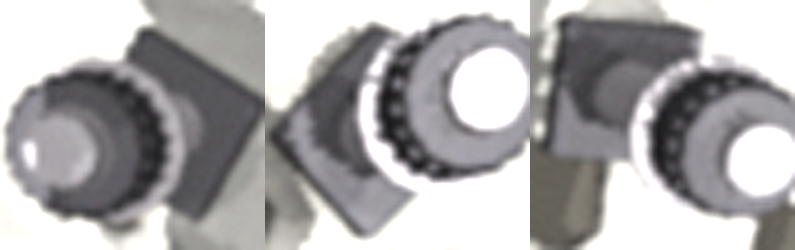

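The heads are clear: P1 corners are at (148,27), (262,100) and (197,220) in the first panel, and P2 and P3 are read the same way. I compute yaw, size and centre.

```bash
python3 - <<'E'
from h import *
import pickle
np.set_printoptions(precision=4,suppress=True)
g=pickle.load(open('w1.pkl','rb'));t=pickle.load(open('top.pkl','rb'))
# middle corner second
D=dict(P1=((215,102),[(148,27),(262,100),(197,220)],(60,148),(726,300)),P2=((372,57),[(110,25),(10,133),(100,235)],(225,88),(600,103)),P3=((395,138),[(170,30),(32,20),(25,152)],(235,160),(690,45)))
for k,(o,c,tip,tt) in D.items():
    q=onz(g,np.array(c)/5+o,.01)[:,:2]; e1=q[0]-q[1];e2=q[2]-q[1]
    print(k,'sides',np.linalg.norm(e1),np.linalg.norm(e2),'ang mod90',np.degrees(np.arctan2(e1[1],e1[0]))%90,np.degrees(np.arctan2(e2[1],e2[0]))%90,'cen',(q[0]+q[2])/2,'tip',onz(g,[np.array(tip)/5+o],.1)[0],'tri',tri(g,np.array(tip)/5+o,t,np.array(tt)/3+[205,115]))
go([.431,-.217,.19],14)
E
```

```text
P1 sides 0.030929559429141336 0.0330015848216118 ang mod90 71.48717889634665 73.03680214397195 cen [ 0.4326 -0.2152] tip [ 0.4312 -0.2153  0.1   ] tri (array([ 0.4305, -0.2159,  0.098 ]), np.float64(0.0007807286583632356))
P2 sides 0.03161671372161439 0.031524970368563984 ang mod90 61.04978621305378 58.67887950669983 cen [ 0.5835 -0.1266] tip [ 0.5846 -0.1261  0.1   ] tri (array([ 0.5836, -0.1264,  0.1012]), np.float64(0.0013414328480132287))
P3 sides 0.0337169010765865 0.032239169961461936 ang mod90 10.145915981748683 15.087560201816444 cen [ 0.6345 -0.2004] tip [ 0.6352 -0.2007  0.1   ] tri (array([ 0.6302, -0.1991,  0.1062]), np.float64(0.0048457224541542925))
now [ 0.5266 -0.2454  0.2493] yang 14.3 shift mm [ 51.1 -85.6  59.4] twist 0.3
```

```bash
python3 - <<'E'
from h import *
import pickle
np.set_printoptions(precision=4,suppress=True)
t=pickle.load(open('top.pkl','rb'));s=pickle.load(open('scene.pkl','rb'));g=pickle.load(open('w1.pkl','rb'))
b=tri(t,(357,121),s,(405,193));print('box corner',b);print(tri(t,(398,47),s,(467,195)))
z=b[0][2];print('left corner',onz(t,[(258,68)],z))
print('grinder',tri(t,(470,188),s,(425,290)))
go([.6348,-.2005,.14],12.6)
E
```

```text
box corner (array([ 0.6631, -0.0252,  0.1097]), np.float64(0.031896744697139136))
(array([ 0.8295, -0.1176,  0.117 ]), np.float64(0.005959576399116419))
left corner [[0.7824 0.2135 0.1097]]
grinder (array([ 0.5168, -0.3018,  0.0382]), np.float64(0.028622480484561553))
now [ 0.5266 -0.2454  0.2493] yang 14.3 shift mm [ 16.8 116.  109.2] twist 1.7
```

```bash
python3 -m creep '[{"fingers":0.2,"x":0.017,"y":0.116,"z":0.05,"twist":1.7},{"fingers":0.2,"x":0.017,"y":0.116,"z":0.08,"twist":1.7},{"fingers":0.2,"x":0.017,"y":0.116,"z":0.109,"twist":1.7},{"fingers":0.2,"x":0.017,"y":0.116,"z":0.109,"twist":1.7},{"fingers":0.2,"x":0.017,"y":0.116,"z":0.13,"twist":1.7},{"fingers":0.2,"x":0.017,"y":0.116,"z":0.13,"twist":1.7}]'
python3 - <<'E'
from h import *
go([.6348,-.2005,.071],12.6)
g=grab('wrist'); cv2.imwrite('pics/w2.png',g['im']); print(proj(g,[[.6348,-.2005,.1],[.6348,-.2005,.092]]))
E
```

```text
time: 3.2
tool_pos: [0.6325, -0.1995, 0.1164]
tcp_rot: [-1.959, -2.448, 0.004]
ft_force: [-0.6, 0.2, 1.0]
opening: 0.0527
grip_force: 0.0
now [ 0.6325 -0.1995  0.1164] yang 12.7 shift mm [-1.6  2.3 45.4] twist 0.1
[[322.93170884 245.38190711]
 [322.89155787 239.80546482]]
```

View pics/w2.png

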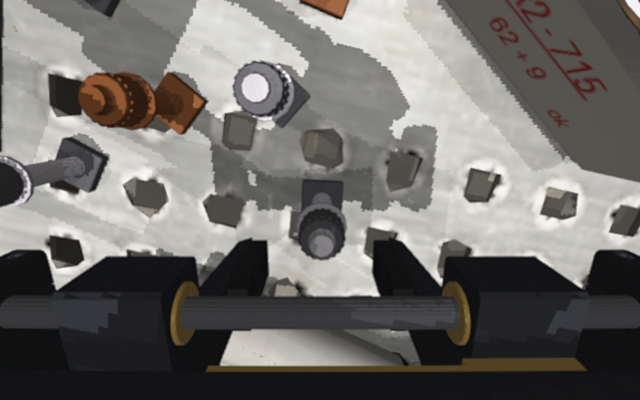

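P3 sits centred between the fingers, with its tip at (322,243) against a predicted (323,245). I descend and grip.

```bash
python3 -m creep '[{"fingers":0.2,"x":-0.001,"y":0.002,"z":0.03,"twist":0},{"fingers":0.2,"x":-0.001,"y":0.002,"z":0.046,"twist":0},{"fingers":0.2,"x":-0.001,"y":0.002,"z":0.046,"twist":0},{"fingers":-0.6,"x":-0.001,"y":0.002,"z":0.046,"twist":0},{"fingers":-0.6,"x":-0.001,"y":0.002,"z":0.046,"twist":0},{"fingers":-0.6,"x":-0.001,"y":0.002,"z":0.046,"twist":0},{"fingers":-0.6,"x":-0.001,"y":0.002,"z":0.046,"twist":0},{"fingers":-0.6,"x":-0.001,"y":0.002,"z":0.046,"twist":0}]' 25
python3 -m creep '[{"fingers":-0.6,"x":0,"y":0,"z":-0.03,"twist":0},{"fingers":-0.6,"x":0,"y":0,"z":-0.07,"twist":0},{"fingers":-0.6,"x":0,"y":0,"z":-0.11,"twist":0},{"fingers":-0.6,"x":0,"y":0,"z":-0.14,"twist":0},{"fingers":-0.6,"x":0,"y":0,"z":-0.14,"twist":0},{"fingers":-0.6,"x":0,"y":0,"z":-0.14,"twist":0}]'
python3 - <<'E'
from h import *
go([.605,.0585,.211],14.1)
E
```

```text
time: 4.05
tool_pos: [0.6378, -0.2014, 0.0751]
tcp_rot: [1.965, 2.45, 0.0]
ft_force: [-1.8, -0.0, 4.8]
opening: 0.027
grip_force: 24.9
time: 4.65
tool_pos: [0.6373, -0.2009, 0.2136]
tcp_rot: [1.965, 2.45, 0.001]
ft_force: [0.0, -0.2, -3.2]
opening: 0.0272
grip_force: 24.8
now [ 0.6373 -0.2009  0.2136] yang 12.5 shift mm [260.2  24.7   2.5] twist -1.6
```

```bash
python3 -m creep '[{"fingers":-0.6,"x":0.26,"y":0.025,"z":0,"twist":-1.6},{"fingers":-0.6,"x":0.26,"y":0.025,"z":0,"twist":-1.6},{"fingers":-0.6,"x":0.26,"y":0.025,"z":0,"twist":-1.6},{"fingers":-0.6,"x":0.26,"y":0.025,"z":0,"twist":-1.6},{"fingers":-0.6,"x":0.26,"y":0.025,"z":0,"twist":-1.6},{"fingers":-0.6,"x":0.26,"y":0.025,"z":0.05,"twist":-1.6},{"fingers":-0.6,"x":0.26,"y":0.025,"z":0.08,"twist":-1.6},{"fingers":-0.6,"x":0.26,"y":0.025,"z":0.08,"twist":-1.6}]'
python3 - <<'E'
from h import *
go([.605,.0585,.082],14.1)
import pickle
w=grab('wrist');t=grab('top');s=grab('scene')
pickle.dump((w,t,s),open('r1.pkl','wb'))
a=cv2.resize(w['im'],(640,400)); 
b=cv2.resize(s['im'][155:235,290:390],None,fx=4,fy=2.5*0+4,interpolation=cv2.INTER_CUBIC)
c=cv2.resize(t['im'][115:215,205:355],None,fx=2.6,fy=2.6,interpolation=cv2.INTER_CUBIC)
W=np.zeros((600,800,3),np.uint8); W[:280]=cv2.resize(w['im'][0:224],(800,280)); W[280:600,:400]=b[:320,:400]; W[280:540,400:790]=c[:260,:390]
cv2.imwrite('pics/r1.png',W)
E
```

```text
time: 5.45
tool_pos: [0.5981, 0.0589, 0.1246]
tcp_rot: [-1.921, -2.47, 0.017]
ft_force: [-0.3, -0.2, -2.9]
opening: 0.0273
grip_force: 24.9
now [0.5981 0.0589 0.1246] yang 14.2 shift mm [-2.2  7.3 42.5] twist 0.1
```

View pics/r1.png

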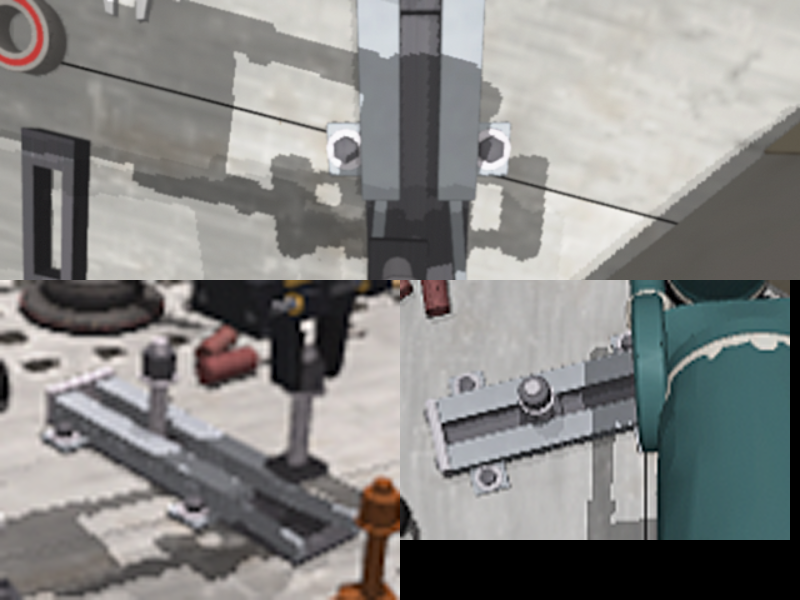

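```bash
python3 - <<'E'
from h import *
import pickle
np.set_printoptions(precision=4,suppress=True)
w,t,s=pickle.load(open('r1.pkl','rb'))
im=w['im']; g=cv2.cvtColor(im,cv2.COLOR_BGR2GRAY).astype(int)
for v in (5,100,150): print(v,g[v,280:396].tolist())
p=onz(w,np.array([(402,5),(441,5),(399,195),(437,195),(358,5),(487,5),(360,195),(477,195)])/1.25,.029)
print(p)
m0=(p[0]+p[1])/2;m1=(p[2]+p[3])/2;print('gap mid',m0,m1,'ang',np.degrees(np.arctan2(*(m0-m1)[[1,0]])))
m0=(p[4]+p[5])/2;m1=(p[6]+p[7])/2;print('outer mid',m0,m1,'ang',np.degrees(np.arctan2(*(m0-m1)[[1,0]])))
go([.605,.0585,.082],14.1)
E
```

```text
5 [199, 185, 182, 179, 160, 152, 188, 212, 213, 211, 212, 212, 213, 213, 213, 212, 211, 213, 211, 212, 211, 210, 210, 210, 211, 210, 210, 210, 212, 211, 212, 213, 213, 213, 213, 214, 215, 215, 194, 144, 104, 109, 115, 115, 113, 111, 104, 103, 104, 106, 107, 107, 111, 117, 118, 117, 118, 117, 116, 118, 121, 119, 120, 118, 119, 119, 117, 111, 105, 105, 105, 97, 84, 122, 177, 207, 214, 214, 213, 215, 214, 215, 215, 213, 214, 213, 214, 214, 214, 212, 212, 211, 212, 212, 211, 210, 211, 210, 210, 210, 209, 209, 209, 209, 209, 209, 202, 185, 198, 207, 205, 204, 203, 203, 203, 206]
100 [221, 221, 220, 214, 208, 203, 195, 167, 129, 127, 133, 133, 133, 133, 135, 135, 135, 134, 134, 135, 136, 135, 136, 134, 135, 134, 134, 133, 133, 133, 133, 134, 133, 134, 133, 134, 135, 135, 128, 99, 71, 68, 75, 73, 75, 75, 75, 75, 74, 74, 75, 76, 74, 75, 75, 76, 76, 75, 75, 76, 78, 77, 70, 62, 61, 60, 60, 61, 59, 56, 58, 87, 119, 134, 135, 135, 134, 135, 135, 135, 135, 136, 136, 137, 136, 136, 137, 135, 135, 134, 134, 134, 135, 134, 134, 133, 134, 134, 134, 133, 134, 133, 130, 132, 138, 140, 138, 138, 140, 13
[... 303 characters left out ...]
6, 67, 68, 63, 57, 54, 53, 56, 56, 57, 56, 55, 63, 96, 119, 123, 122, 122, 122, 121, 122, 120, 119, 119, 119, 119, 119, 118, 118, 120, 118, 118, 118, 118, 119, 119, 118, 120, 119, 121, 124, 126, 126, 142, 184, 210, 213, 214, 212, 213, 215, 216, 215, 212, 216, 216, 217, 218, 220]
[[0.5633 0.1959 0.029 ]
 [0.5839 0.201  0.029 ]
 [0.5871 0.0951 0.029 ]
 [0.6097 0.1009 0.029 ]
 [0.54   0.1901 0.029 ]
 [0.6081 0.2071 0.029 ]
 [0.5639 0.0891 0.029 ]
 [0.6334 0.1069 0.029 ]]
gap mid [0.5736 0.1984 0.029 ] [0.5984 0.098  0.029 ] ang 103.86885554492872
outer mid [0.5741 0.1986 0.029 ] [0.5987 0.098  0.029 ] ang 103.7355258825576
now [0.6051 0.0579 0.1332] yang 14.1 shift mm [ 0.6  0.1 51.2] twist 0.0
```

The arm was still settling in that shot, so I measure the slot line again now that it is still. This is numbers only.

```bash
cat > gap.py <<'E'
from h import *
np.set_printoptions(precision=4,suppress=True)
def gap():
    w=grab('wrist'); g=cv2.GaussianBlur(cv2.cvtColor(w['im'],cv2.COLOR_BGR2GRAY),(3,3),0).astype(int)
    pts=[]
    for v in range(3,140,6):
        r=np.diff(g[v,290:380]); i=np.argmin(r[:45]); j=45+np.argmax(r[45:])
        q=onz(w,[(290.5+i,v),(290.5+j,v)],.029)
        if abs(np.linalg.norm(q[0]-q[1])-.023)<.002: pts.append(q.mean(0)[:2])
    pts=np.array(pts); c=pts.mean(0); d=np.linalg.svd(pts-c)[2][0]; d*=np.sign(d[1])
    return len(pts),c,np.degrees(np.arctan2(d[1],d[0])),d
E
python3 - <<'E'
from gap import *
n,c,a,d=gap(); print(n,c,a)
L=c+d*(.0585-c[1])/d[1]; print('line at y=.0585',L)
go([L[0],.0585,.0801],a-90)
E
```

```text
20 [0.5835 0.1565] 104.2333776099345
line at y=.0585 [0.6084 0.0585]
now [0.6063 0.0578 0.1347] yang 14.1 shift mm [ 0.2  2.1 54.6] twist -0.2
```

```bash
python3 -m creep '[{"fingers":-0.6,"x":0,"y":0.002,"z":0.03,"twist":0},{"fingers":-0.6,"x":0,"y":0.002,"z":0.045,"twist":0},{"fingers":-0.6,"x":0,"y":0.002,"z":0.045,"twist":0},{"fingers":-0.6,"x":0,"y":0.002,"z":0.045,"twist":0},{"fingers":-0.6,"x":0,"y":0.002,"z":0.045,"twist":0}]'
python3 - <<'E'
from h import *
go([.6084,.0585,.0801],14.1)
E
```

```text
time: 6.15
tool_pos: [0.6083, 0.0586, 0.0902]
tcp_rot: [1.931, 2.476, 0.002]
ft_force: [0.5, 0.3, -1.0]
opening: 0.0273
grip_force: 24.9
now [0.6083 0.0586 0.0902] yang 14.1 shift mm [-0.1  0.  10.1] twist 0.0
```

```bash
python3 -m creep '[{"fingers":-0.6,"x":0,"y":0,"z":0.004,"twist":0},{"fingers":-0.6,"x":0,"y":0,"z":0.006,"twist":0},{"fingers":-0.6,"x":0,"y":0,"z":0.008,"twist":0},{"fingers":-0.6,"x":0,"y":0,"z":0.009,"twist":0},{"fingers":-0.6,"x":0,"y":0,"z":0.009,"twist":0},{"fingers":-0.6,"x":0,"y":0,"z":0.009,"twist":0}]'
python3 - <<'E'
from h import *
go([.6084,.0585,.0801],14.1)
E
```

```text
time: 6.75
tool_pos: [0.6074, 0.0587, 0.0801]
tcp_rot: [1.931, 2.478, 0.0]
ft_force: [-1.5, 0.0, 2.0]
opening: 0.0272
grip_force: 25.0
now [0.6074 0.0587 0.0801] yang 14.1 shift mm [-0.4  0.9  0. ] twist 0.0
```

```bash
python3 -m creep '[{"fingers":-0.6,"x":0,"y":0,"z":-0.002,"twist":0},{"fingers":-0.6,"x":0.01,"y":0,"z":-0.002,"twist":0},{"fingers":-0.6,"x":0.02,"y":0,"z":-0.002,"twist":0},{"fingers":-0.6,"x":0.03,"y":0,"z":-0.002,"twist":0},{"fingers":-0.6,"x":0.04,"y":0,"z":-0.002,"twist":0},{"fingers":-0.6,"x":0.05,"y":0,"z":-0.002,"twist":0},{"fingers":-0.6,"x":0.05,"y":0,"z":-0.002,"twist":0}]'
python3 - <<'E'
from h import *
go([.6084,.0585,.0801],14.1)
E
```

```text
time: 7.45
tool_pos: [0.5951, 0.109, 0.082]
tcp_rot: [1.929, 2.479, 0.002]
ft_force: [0.9, 0.8, -1.3]
opening: 0.0273
grip_force: 24.9
now [0.5951 0.109  0.082 ] yang 14.2 shift mm [-52.2   0.5   1.8] twist 0.1
```

Sliding freely, so I go on to about x = -5 mm.

```bash
python3 -m creep '[{"fingers":-0.6,"x":0.01,"y":0,"z":0,"twist":0},{"fingers":-0.6,"x":0.02,"y":0,"z":0,"twist":0},{"fingers":-0.6,"x":0.03,"y":0,"z":0,"twist":0},{"fingers":-0.6,"x":0.04,"y":0,"z":0,"twist":0},{"fingers":-0.6,"x":0.05,"y":0,"z":0,"twist":0},{"fingers":-0.6,"x":0.058,"y":0,"z":0,"twist":0},{"fingers":-0.6,"x":0.058,"y":0,"z":0.002,"twist":0},{"fingers":-0.6,"x":0.058,"y":0,"z":0.003,"twist":0}]'
python3 - <<'E'
from h import *
go([.6084,.0585,.0801],14.1)
w=grab('wrist');cv2.imwrite('pics/w3.png',w['im'])
s=grab('scene');cv2.imwrite('pics/s3.png',cv2.resize(s['im'][150:240,280:400],None,fx=5,fy=5,interpolation=cv2.INTER_CUBIC))
E
```

```text
time: 8.25
tool_pos: [0.5813, 0.164, 0.0799]
tcp_rot: [1.93, 2.478, 0.001]
ft_force: [-0.4, -0.8, 9.3]
opening: 0.0273
grip_force: 25.0
now [0.5813 0.164  0.0799] yang 14.2 shift mm [-109.     0.5   -0.3] twist 0.1
```

View pics/s3.png

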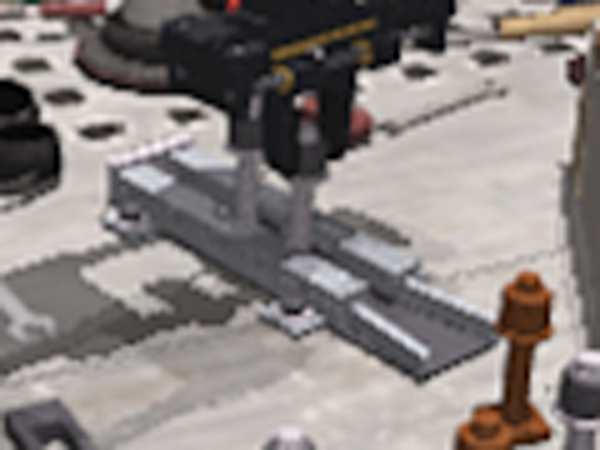

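The first bolt stands upright in the covered slot beside d, at crop (303,215). I release and lift.

```bash
python3 -m creep '[{"fingers":0.2,"x":0,"y":0,"z":-0.001,"twist":0},{"fingers":0.2,"x":0,"y":0,"z":-0.001,"twist":0},{"fingers":0.2,"x":0,"y":0,"z":-0.001,"twist":0},{"fingers":0.2,"x":0,"y":0,"z":-0.04,"twist":0},{"fingers":0.2,"x":0,"y":0,"z":-0.09,"twist":0},{"fingers":0.2,"x":0,"y":0,"z":-0.11,"twist":0},{"fingers":0.2,"x":0,"y":0,"z":-0.11,"twist":0}]'
python3 - <<'E'
from h import *
go([.4315,-.2155,.19],-17.7)
E
```

```text
time: 9.05
tool_pos: [0.5835, 0.164, 0.1933]
tcp_rot: [1.929, 2.474, 0.01]
ft_force: [-0.5, -0.1, 0.1]
opening: 0.0533
grip_force: 0.0
now [0.5835 0.164  0.1933] yang 14.1 shift mm [-331.  -240.     1.5] twist 31.8
```

```bash
python3 -m creep '[{"fingers":0.2,"x":-0.331,"y":-0.24,"z":0,"twist":32},{"fingers":0.2,"x":-0.331,"y":-0.24,"z":0,"twist":32},{"fingers":0.2,"x":-0.331,"y":-0.24,"z":0,"twist":32},{"fingers":0.2,"x":-0.331,"y":-0.24,"z":0,"twist":32},{"fingers":0.2,"x":-0.331,"y":-0.24,"z":0,"twist":32},{"fingers":0.2,"x":-0.331,"y":-0.24,"z":0,"twist":32},{"fingers":0.2,"x":-0.331,"y":-0.24,"z":0,"twist":32},{"fingers":0.2,"x":-0.331,"y":-0.24,"z":0,"twist":32}]'
python3 -m creep '[{"fingers":0.2,"x":0,"y":0,"z":0,"twist":0},{"fingers":0.2,"x":0,"y":0,"z":0,"twist":0}]'
python3 - <<'E'
from h import *
go([.4315,-.2155,.071],-17.7)
E
```

```text
time: 9.85
tool_pos: [0.4298, -0.2089, 0.1867]
tcp_rot: [-2.537, -1.848, 0.002]
ft_force: [0.4, -0.8, -0.1]
opening: 0.0529
grip_force: 0.0
time: 10.05
tool_pos: [0.4306, -0.2083, 0.1869]
tcp_rot: [-2.541, -1.843, 0.001]
ft_force: [-0.1, -0.1, 0.9]
opening: 0.0529
grip_force: 0.0
now [ 0.4306 -0.2083  0.1869] yang -18.1 shift mm [ -6.7   3.5 115.9] twist -0.4
```

Go to about z = 0.115, then check the wrist view before closing.

```bash
python3 -m creep '[{"fingers":0.2,"x":-0.007,"y":0.003,"z":0.04,"twist":0},{"fingers":0.2,"x":-0.007,"y":0.003,"z":0.068,"twist":0},{"fingers":0.2,"x":-0.007,"y":0.003,"z":0.068,"twist":0},{"fingers":0.2,"x":-0.007,"y":0.003,"z":0.068,"twist":0}]'
python3 - <<'E'
from h import *
go([.4315,-.2155,.071],-17.7)
w=grab('wrist');im=w['im'].copy();print(proj(w,[[.4315,-.2155,.1]]))
cv2.imwrite('pics/w4.png',im)
E
```

```text
time: 10.45
tool_pos: [0.4326, -0.2138, 0.1199]
tcp_rot: [-2.535, -1.85, 0.001]
ft_force: [-0.1, -0.4, 1.2]
opening: 0.0527
grip_force: 0.0
now [ 0.4326 -0.2138  0.1199] yang -17.8 shift mm [-2.  -0.4 48.9] twist -0.1
[[318.54550171 243.97015828]]
```

View pics/w4.png

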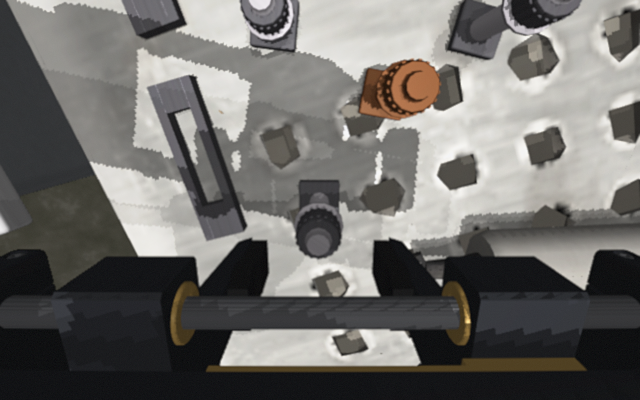

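P1 is centred with its tip at (319,241), and the head is square to the fingers. I grip it.

```bash
python3 -m creep '[{"fingers":0.2,"x":-0.001,"y":0,"z":0.03,"twist":0},{"fingers":0.2,"x":-0.001,"y":0,"z":0.048,"twist":0},{"fingers":0.2,"x":-0.001,"y":0,"z":0.048,"twist":0},{"fingers":-0.6,"x":-0.001,"y":0,"z":0.048,"twist":0},{"fingers":-0.6,"x":-0.001,"y":0,"z":0.048,"twist":0},{"fingers":-0.6,"x":-0.001,"y":0,"z":0.048,"twist":0},{"fingers":-0.6,"x":-0.001,"y":0,"z":0.048,"twist":0},{"fingers":-0.6,"x":-0.001,"y":0,"z":0.048,"twist":0}]' 25
python3 -m creep '[{"fingers":-0.6,"x":0,"y":0,"z":-0.03,"twist":0},{"fingers":-0.6,"x":0,"y":0,"z":-0.07,"twist":0},{"fingers":-0.6,"x":0,"y":0,"z":-0.11,"twist":0},{"fingers":-0.6,"x":0,"y":0,"z":-0.14,"twist":0},{"fingers":-0.6,"x":0,"y":0,"z":-0.14,"twist":0},{"fingers":-0.6,"x":0,"y":0,"z":-0.14,"twist":0}]'
python3 - <<'E'
from h import *
go([.6080,.0575,.211],14.1)
E
```

```text
time: 11.3
tool_pos: [0.4332, -0.2169, 0.0741]
tcp_rot: [2.538, 1.849, 0.001]
ft_force: [-1.6, 0.8, 6.1]
opening: 0.0274
grip_force: 24.8
time: 11.9
tool_pos: [0.4326, -0.2164, 0.2126]
tcp_rot: [2.539, 1.849, 0.001]
ft_force: [-0.2, 0.8, -2.9]
opening: 0.0275
grip_force: 24.8
now [ 0.4326 -0.2164  0.2126] yang -17.9 shift mm [314.6  82.9   1.6] twist -32.0
```

```bash
python3 -m creep '[{"fingers":-0.6,"x":0.315,"y":0.083,"z":0,"twist":-32},{"fingers":-0.6,"x":0.315,"y":0.083,"z":0,"twist":-32},{"fingers":-0.6,"x":0.315,"y":0.083,"z":0,"twist":-32},{"fingers":-0.6,"x":0.315,"y":0.083,"z":0,"twist":-32},{"fingers":-0.6,"x":0.315,"y":0.083,"z":0,"twist":-32},{"fingers":-0.6,"x":0.315,"y":0.083,"z":0,"twist":-32},{"fingers":-0.6,"x":0.315,"y":0.083,"z":0,"twist":-32},{"fingers":-0.6,"x":0.315,"y":0.083,"z":0,"twist":-32}]'
python3 -m creep '[{"fingers":-0.6,"x":0,"y":0,"z":0.04,"twist":0},{"fingers":-0.6,"x":0,"y":0,"z":0.08,"twist":0},{"fingers":-0.6,"x":0,"y":0,"z":0.08,"twist":0},{"fingers":-0.6,"x":0,"y":0,"z":0.08,"twist":0},{"fingers":-0.6,"x":0,"y":0,"z":0.08,"twist":0}]'
python3 - <<'E'
from gap import *
n,c,a,d=gap(); print(n,c,a)
L=c+d*(.0575-c[1])/d[1]; print('line at y=.0575',L)
go([L[0],.0575,.0791],14.1)
E
```

```text
time: 12.7
tool_pos: [0.6079, 0.0612, 0.2087]
tcp_rot: [-1.924, -2.478, 0.004]
ft_force: [-0.4, -0.9, -1.7]
opening: 0.027
grip_force: 24.9
time: 13.2
tool_pos: [0.6091, 0.0574, 0.1342]
tcp_rot: [1.931, 2.476, 0.002]
ft_force: [0.3, -0.3, -2.3]
opening: 0.0274
grip_force: 24.9
5 [0.5827 0.1643] 103.34927263710625
line at y=.0575 [0.608  0.0575]
now [0.6098 0.0575 0.135 ] yang 14.1 shift mm [ 0.4 -1.9 55.9] twist -0.0
```

```bash
python3 -m creep '[{"fingers":-0.6,"x":0,"y":-0.002,"z":0.03,"twist":0},{"fingers":-0.6,"x":0,"y":-0.002,"z":0.044,"twist":0},{"fingers":-0.6,"x":0,"y":-0.002,"z":0.048,"twist":0},{"fingers":-0.6,"x":0,"y":-0.002,"z":0.05,"twist":0},{"fingers":-0.6,"x":0,"y":-0.002,"z":0.052,"twist":0},{"fingers":-0.6,"x":0,"y":-0.002,"z":0.053,"twist":0},{"fingers":-0.6,"x":0,"y":-0.002,"z":0.053,"twist":0}]'
python3 - <<'E'
from h import *
go([.608,.0575,.0791],14.1)
E
```

```text
time: 13.95
tool_pos: [0.6068, 0.0575, 0.0803]
tcp_rot: [1.931, 2.477, 0.001]
ft_force: [0.5, 0.3, -3.0]
opening: 0.0272
grip_force: 24.9
now [0.6068 0.0575 0.0803] yang 14.1 shift mm [-0.3  1.2  1.2] twist 0.0
```

```bash
python3 -m creep '[{"fingers":-0.6,"x":0.01,"y":0.001,"z":0,"twist":0},{"fingers":-0.6,"x":0.02,"y":0.001,"z":0,"twist":0},{"fingers":-0.6,"x":0.03,"y":0.001,"z":0,"twist":0},{"fingers":-0.6,"x":0.04,"y":0.001,"z":0,"twist":0},{"fingers":-0.6,"x":0.05,"y":0.001,"z":0,"twist":0},{"fingers":-0.6,"x":0.06,"y":0.001,"z":0,"twist":0},{"fingers":-0.6,"x":0.07,"y":0.001,"z":0,"twist":0},{"fingers":-0.6,"x":0.07,"y":0.001,"z":0.001,"twist":0}]'
python3 - <<'E'
from h import *
go([.608,.0575,.0791],14.1)
E
```

```text
time: 14.75
tool_pos: [0.5903, 0.1266, 0.0798]
tcp_rot: [1.929, 2.479, 0.0]
ft_force: [-2.3, -3.0, 8.0]
opening: 0.0275
grip_force: 25.0
now [0.5903 0.1266 0.0798] yang 14.2 shift mm [-71.3   0.2   0.7] twist 0.1
```

```bash
python3 -m creep '[{"fingers":0.2,"x":0,"y":0,"z":-0.001,"twist":0},{"fingers":0.2,"x":0,"y":0,"z":-0.001,"twist":0},{"fingers":0.2,"x":0,"y":0,"z":-0.001,"twist":0},{"fingers":0.2,"x":0,"y":0,"z":-0.04,"twist":0},{"fingers":0.2,"x":0,"y":0,"z":-0.09,"twist":0},{"fingers":0.2,"x":0,"y":0,"z":-0.14,"twist":0},{"fingers":0.2,"x":-0.05,"y":-0.04,"z":-0.16,"twist":0},{"fingers":0.2,"x":-0.1,"y":-0.08,"z":-0.16,"twist":0}]'
python3 -m creep '[{"fingers":0.2,"x":-0.15,"y":-0.15,"z":0,"twist":0},{"fingers":0.2,"x":-0.15,"y":-0.15,"z":0,"twist":0},{"fingers":0.2,"x":-0.15,"y":-0.15,"z":0,"twist":0},{"fingers":0.2,"x":-0.15,"y":-0.15,"z":0,"twist":0},{"fingers":0.2,"x":-0.15,"y":-0.15,"z":0,"twist":0},{"fingers":0.2,"x":-0.15,"y":-0.15,"z":0,"twist":0}]'
python3 - <<'E'
from h import *
t=grab('top');s=grab('scene')
a=cv2.resize(t['im'][115:265,205:465],None,fx=3,fy=2,interpolation=cv2.INTER_CUBIC)
b=cv2.resize(s['im'][160:260,270:470],None,fx=3.9,fy=3,interpolation=cv2.INTER_CUBIC)
cv2.imwrite('pics/end.png',cv2.vconcat([a,b]))
print(robot.get_obs()['tool_pos'])
E
```

```text
time: 15.55
tool_pos: [0.552, 0.0366, 0.2412]
tcp_rot: [1.924, 2.475, 0.008]
ft_force: [1.0, -1.1, 0.3]
opening: 0.0531
grip_force: 0.0
time: 16.15
tool_pos: [0.4401, -0.1467, 0.2369]
tcp_rot: [1.936, 2.473, 0.001]
ft_force: [0.2, 0.1, 0.0]
opening: 0.0531
grip_force: 0.0
[ 0.44136355 -0.14493108  0.2368784 ]
```

View pics/end.png

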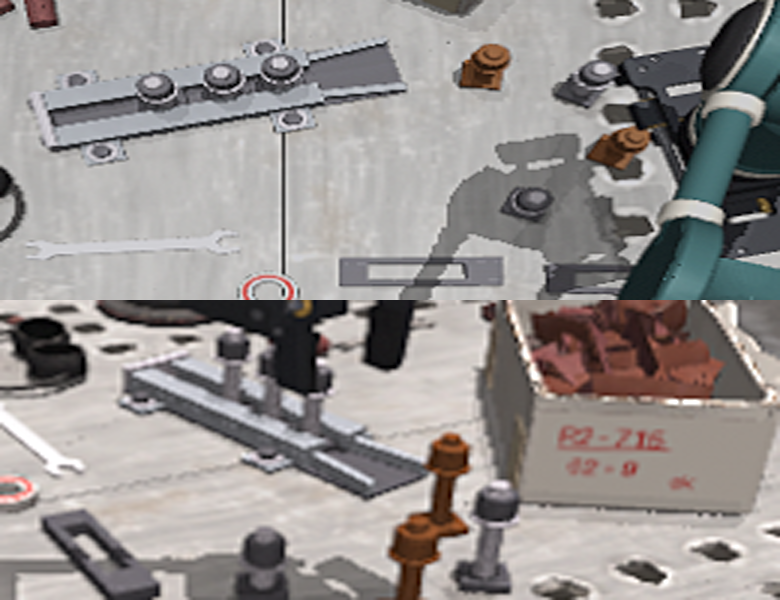

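All three bolts stand upright in the slot, at (154,84), (222,72) and (281,63). The last one is about 33 mm past the mouth. The spare at (595,70) and the short bolt at (530,200) are untouched, and so are the bystanders. I hand in.

```bash
python3 -c "
from station import order
print(order.hand_in())"
```

```text
the job is handed in; nothing more can be done
None
```

I slid two long bolts into the rail and handed the job in: it now carries three upright under the lips, and the spare, the short bolt and the bystanders look untouched in the last views; the hand-in returned no verdict.

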